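# Refit the bayonet strainer of the chocolate dosing pump

### The job

The rinsed strainer with the blue handle is draining upright in the tray. Put it back into the dosing pump's pot and lock it: feel for the two slots in the collar (it is not always clamped on the same way round), let the pins down them, press the strainer in against its spring, turn it clockwise about a quarter turn to the end and let it spring up into its catch. Be gentle with it, never force it, and leave the other things on the table where they are.

Things in the scene. Friction and masses are not known exactly. Their poses are not given: they have to be found in the camera images.
- strainer_grip (a point): centre of the strainer's blue bar handle, 52 mm long (its x axis) x 12 thick (y) x 34 high (z; all lengths here in mm), upright on the strainer's steel cap. The bar's underside, and the cap round it, lie 17 below this point. Grasp the bar across its thickness from above.
- strainer: the loose steel strainer, 0.16 to 0.25 kg, 119 high; origin at the centre of its flat underside, z up through the handle. Body 41 across, widening 24 to 39 above the underside to 49.4, up to 85. Two round pins, 7 thick, stick out along +x and -x, in line with the handle, 52 above the underside, ends 36 from the axis. Off the slots they rest on the rim, handle centre 53.5 above it.
- socket_mouth (a point): centre of the open top (rim) of the collar on the pump's pot, 100 above the table, z up; bore 54, wall 6. Two opposite slots 11.2 wide, open at the top, take the strainer's pins, either pin in either slot. The collar is clamped on differently each time: its slots lie up to 32 degrees to either side of this point's x axis (both ways), visible but not measured.
- pump: dosing pump, fixed; origin at the table under the pot's axis, motor along its -y. Spring: from handle centre 39 above the rim, 1 N, then 0.8 N/mm, 12 N at the slots' solid floor (25.5 above). Within 2 mm of that floor the pins pass under a lip and turn 75 degrees clockwise (from above) to a solid stop. Let up there, they catch, handle 30.5 above. The collar takes 50 N in all, or 1 N m of twist.
- thermometer: red folding probe thermometer, 132x47x17, loose, not to be disturbed; origin under its centre
- ring_cutter: steel ring cutter, 67 across, 28 high, loose, not to be disturbed; origin under its centre
- piping_nozzle: small steel cone, 30 across, 40 high, loose, not to be disturbed; origin under its centre
Mind the look-alikes: they are no part of the job. What is shaped like the strainer but yellow is not meant.

How it is judged:
By the outcome, as a careful person would: the job done as asked, in the order asked, and still so for the second after the job is handed in, with the robot touching nothing.
It also fails if it takes over 72 s, if anything falls off the work surface, if the arm or the gripper's body presses on something with over 40 N, if the wrist force passes 120 N, or if a joint passes its speed limit or range.

### The arm

A 6-joint arm with a two-finger parallel gripper is mounted at the origin on a cart in front of the work surface, level with it; the furniture and walls round the work are solid. World frame = base frame: x ahead of the robot, y to its left, z up, the work surface at z = 0. Lengths are in m, angles in rad, forces in N, time in s.
With the tool pointing down it reaches from about 0.35 to 0.775 m from the base axis. Payload 7.3 kg.
Tool frame: the origin (TCP) lies midway between the tips of the shut fingers; the grasp point (between the pads) lies 19 mm behind it (robot.grasp_offset is the z of the grasp point in the tool frame, in m); z points along the fingers, y is the direction in which the jaws open and shut (so a half turn about z gives the same grasp; the last joint's range is limited). The gripper opens to 92 mm and grips with 3 to 60 N. Pads are 19 mm wide; open, the fingers measure 130 mm over their backs; the gripper's body (75 mm by 190 mm) begins 47 mm behind the grasp point.
Start: joints at [1.04, 0.342, 1.524, -0, 1.275, -0.146], TCP at [0.197, 0.487, 0.227] pointing down, gripper open.
Joint ranges: [-2.53, 2.53], [-0.77, 2.02], [0.04, 2.7], [-1, 4.14], [0.28, 2.66], [-3.11, 3.11]. Speed limits (rad/s): [2.57, 2.57, 3.14, 3.14, 3.14, 3.14].

### API

Orientations are given as [roll, pitch, yaw] about the fixed x, y, z axes, in that order (R = Rz(yaw) Ry(pitch) Rx(roll)).
In Python, from cell import observe, imaging, workorder, robot gives the robot as it stands. The module is installed in compiled form; this text tells all that it offers.
- The arm moves only by the tool send_rows, never from a script. Its argument "series" is a list of rows, each a list of 7 numbers: the shift along the tool's x, y, z in m, then the turn, a rotation vector about the tool's x, y, z in rad, then the closure, from 0 (fully open) to 1 (shut). A call has 1 to 5 rows; each row shifts and turns the commanded pose from where the row before left it, along the tool's axes as they then stand; what a row does not reach is not made up. A row lasts 1/12 s, in which the tool goes at most 41.7 mm and 7.16 degrees, less where a joint would pass 70% of its speed; a pose out of reach is approached as far as the arm can. A call is refused whole if a number of a shift passes 0.0417 or a number of a turn 0.125, either way. A call with a gripper value outside its range is refused whole. The fingers move at their own pace and stop on an object; "newtons" is the grip in N (left out, the last holds). Time passes only in rows, so rows that do not move let the fingers close. It gives the time, the measured TCP pose, the force and the opening at its end, in the units of the state.
- observe(): the state, without advancing time (a new reading comes with each control period).
- imaging.read_camera(name): name is "side" or "top" or "wrist"; returns a dict with "color" (420x560x3 uint8, red, green, blue), "range_z" (420x560 float32, m along the optical axis (not along the pixel's ray), 0 where there is no reading), "vfov" (degrees; the focal length in pixels is half the picture's height over the tangent of half this angle, whatever the lens; pixels are square), "cx", "cy" (the principal point, pixels), "T" (4x4, takes a point from camera to world coordinates). Camera axes: x right, y down, z forward; pixel columns grow to the right and rows downward; lengths in m; the calibration is good to about 2 mm. A picture is of the moment at which its call begins.
- workorder.hand_in(): hands the job in, once; it reports no verdict.
The state is a dict: "time": time; "qpos": joint angles; "qvel": joint speeds; "joint_efforts": joint torques, N m; "tool_pos": TCP position; "tool_rot": TCP orientation; "contact_force": force on the tool from outside, world axes, zero at the start; "torque": the same for the moment, N m; "opening": finger opening in m.
Only numpy, scipy, OpenCV 4.12 (cv2) and the standard library are available. Lean on these libraries where they do the work, as an engineer would, in place of code of your own. Each camera call takes 0.05 s, during which the arm holds its last target.

## Working session

There is one attempt and no reset: what is moved stays moved. The work goes in short steps, Python scripts to look and compute and a tool call to move; the robot and the scene stay as the last step left them, time stands still between calls to the robot, and variables do not carry over. Pictures are saved under pics/ and viewed, and the job is handed in when it is done.

Besides the shell and the picture viewer there is one more tool, called after ">>>" by a JSON object that holds its "method" and its "body". send_rows: Moves the arm, as the interface text tells. Its arguments: {"type":"object","properties":{"series":{"type":"array","items":{"type":"array","items":{"type":"number"}}},"newtons":{"type":"number"}},"required":["series"]}

```bash
mkdir -p pics; cat > h.py <<'E'
import numpy as np, cv2
from cell import observe, imaging, workorder, robot
def shot(n,tag):
    d=imaging.read_camera(n); cv2.imwrite(f'pics/{tag}.png',d['color'][:,:,::-1]); np.savez(f'pics/{tag}.npz',**d); return d
def pt(d,u,v,z=None):
    f=210/np.tan(np.radians(d['vfov'])/2)
    r=np.array([(u-d['cx'])/f,(v-d['cy'])/f,1]); T=d['T']
    if z is None: s=d['range_z'][int(v),int(u)]
    else: s=(z-T[2,3])/(T[:3,:3]@r)[2]
    return T[:3,:3]@(r*s)+T[:3,3]
def load(tag):
    d=np.load(f'pics/{tag}.npz'); return {k:d[k] for k in d}
E
python3 - <<'E'
from h import *
for n in ['side','top','wrist']:
    d=shot(n,n+'0'); print(n,d['vfov'],d['T'].round(3).tolist())
s=observe(); print(s, robot.grasp_offset)
E
```

```text
side 44.269258360700434 [[-0.844, -0.24, 0.479, 0.023], [-0.536, 0.346, -0.77, 0.941], [0.019, -0.907, -0.421, 0.452], [0.0, 0.0, 0.0, 1.0]]
top 55.20687898458572 [[0.027, -0.991, 0.128, 0.324], [-0.999, -0.024, 0.028, 0.273], [-0.025, -0.129, -0.991, 0.925], [0.0, 0.0, 0.0, 1.0]]
wrist 58.58621222494326 [[0.376, 0.885, 0.275, 0.122], [0.927, -0.358, -0.114, 0.516], [-0.002, 0.298, -0.955, 0.384], [0.0, 0.0, 0.0, 1.0]]
{'time': 0.15, 'qpos': array([ 1.03996261e+00,  3.42576698e-01,  1.52478797e+00,  4.48542534e-07,
        1.27543943e+00, -1.45976538e-01]), 'qvel': array([-0.00058184, -0.00309395, -0.00392346,  0.0016663 ,  0.00024076,
       -0.00015266]), 'joint_efforts': array([ 1.60595529e-03, -4.31469941e+01, -2.44353408e+01,  7.17788399e-02,
        5.37081447e-02, -1.26850214e-04]), 'tool_pos': array([0.19690644, 0.48633707, 0.22620071]), 'tool_rot': array([-3.14039416e+00, -1.76638504e-04,  2.75673524e+00]), 'contact_force': array([-0.13387079,  0.35316144, -0.36111029]), 'torque': array([-0.0433536 ,  0.0190267 , -0.00550995]), 'opening': 0.0919390283606108} -0.0188
```

View pics/side0.png

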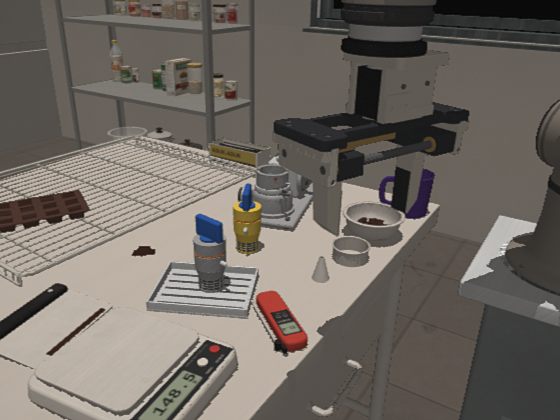

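View pics/top0.png

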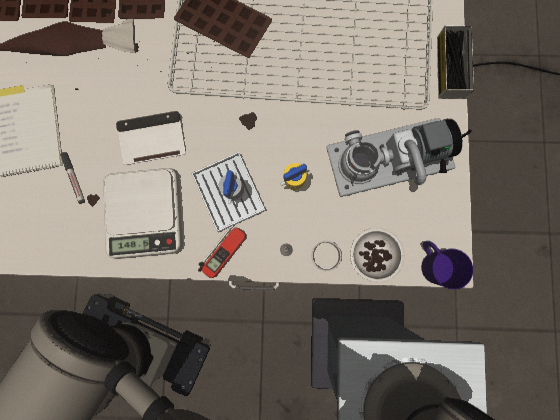

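View pics/wrist0.png

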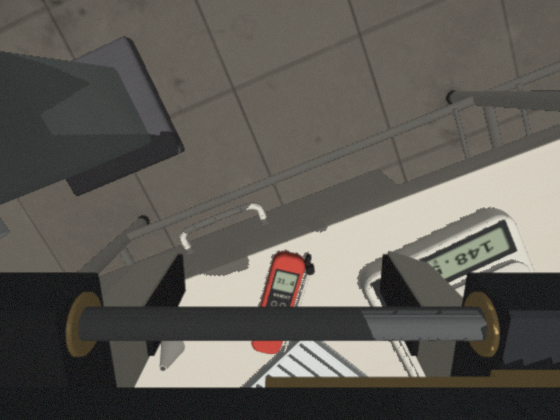

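The top view shows the blue strainer at about (232,187), the yellow look-alike at (295,177), the pot at (361,158) and the motor towards the right. I'll zoom in.

```bash
python3 - <<'E'
from h import *
d=load('top0');im=d['color'][:,:,::-1]
a=cv2.resize(im[150:220,190:270],None,fx=7,fy=7,interpolation=cv2.INTER_CUBIC)
b=cv2.resize(im[120:200,320:400],None,fx=7,fy=7,interpolation=cv2.INTER_CUBIC)
cv2.imwrite('pics/c1.png',a);cv2.imwrite('pics/c2.png',b)
d2=load('side0');im=d2['color'][:,:,::-1]
cv2.imwrite('pics/c3.png',cv2.resize(im[155:305,180:320],None,fx=4,fy=4,interpolation=cv2.INTER_CUBIC))
# blue mask
for d in (d,d2):
    c=d['color'].astype(int); m=(c[...,2]>c[...,0]+60)&(c[...,2]>c[...,1]+40)
    v,u=np.nonzero(m); P=np.array([pt(d,x,y) for x,y in zip(u,v)])
    print(len(P)); 
    k=(P[:,2]>.02)&(P[:,2]<.2)
    for p,x,y in zip(P[k][::6],u[k][::6],v[k][::6]): print(x,y,p.round(3))
E
```

```text
283
303 164 [0.517 0.252 0.12 ]
305 165 [0.516 0.248 0.118]
304 166 [0.513 0.25  0.119]
301 167 [0.51  0.256 0.121]
291 168 [0.515 0.277 0.09 ]
298 168 [0.509 0.262 0.12 ]
304 168 [0.509 0.25  0.118]
294 169 [0.506 0.271 0.119]
300 169 [0.506 0.258 0.121]
292 170 [0.505 0.275 0.117]
298 170 [0.504 0.262 0.121]
229 171 [0.499 0.404 0.121]
293 171 [0.502 0.272 0.121]
299 171 [0.503 0.26  0.117]
288 172 [0.5   0.283 0.12 ]
294 172 [0.5  0.27 0.12]
229 173 [0.494 0.403 0.124]
289 173 [0.498 0.281 0.118]
227 174 [0.492 0.407 0.123]
285 174 [0.496 0.289 0.119]
292 174 [0.496 0.274 0.117]
230 175 [0.491 0.401 0.12 ]
289 175 [0.494 0.28  0.12 ]
228 176 [0.488 0.405 0.125]
287 176 [0.492 0.284 0.119]
226 177 [0.486 0.409 0.122]
286 177 [0.489 0.286 0.12 ]
300 177 [0.496 0.257 0.088]
294 178 [0.494 0.27  0.09 ]
226 179 [0.482 0.409 0.121]
293 179 [0.492 0.272 0.089]
225 180 [0.48  0.411 0.122]
294 180 [0.49  0.27  0.088]
228 181 [0.478 0.404 0.124]
226 182 [0.476 0.408 0.122]
224 183 [0.48  0.418 0.09 ]
235 183 [0.48  0.394 0.092]
228 184 [0.472 0.404 0.123]
225 185 [0.469 0.41  0.125]
236 185
[... 1144 characters left out ...]

197 220 [0.496 0.406 0.113]
207 220 [0.472 0.411 0.122]
213 220 [0.466 0.405 0.121]
206 221 [0.478 0.407 0.117]
212 221 [0.467 0.406 0.12 ]
218 221 [0.457 0.405 0.122]
210 222 [0.469 0.408 0.118]
216 222 [0.458 0.408 0.121]
209 223 [0.47  0.41  0.117]
215 223 [0.457 0.411 0.121]
221 223 [0.451 0.405 0.12 ]
215 224 [0.457 0.411 0.119]
221 224 [0.451 0.405 0.119]
218 225 [0.451 0.412 0.12 ]
217 227 [0.454 0.411 0.115]
218 232 [0.452 0.412 0.108]
200 236 [0.486 0.413 0.092]
201 237 [0.484 0.414 0.091]
200 238 [0.483 0.417 0.091]
206 238 [0.475 0.412 0.091]
203 239 [0.478 0.416 0.09 ]
209 239 [0.469 0.412 0.091]
205 240 [0.472 0.418 0.091]
211 240 [0.465 0.413 0.091]
210 241 [0.465 0.415 0.09 ]
```

View pics/c1.png

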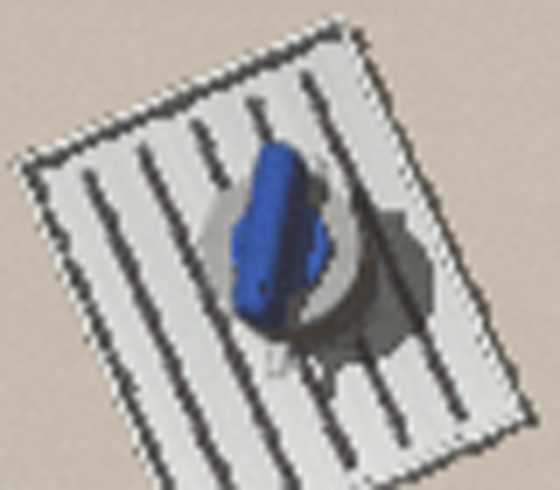

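View pics/c2.png

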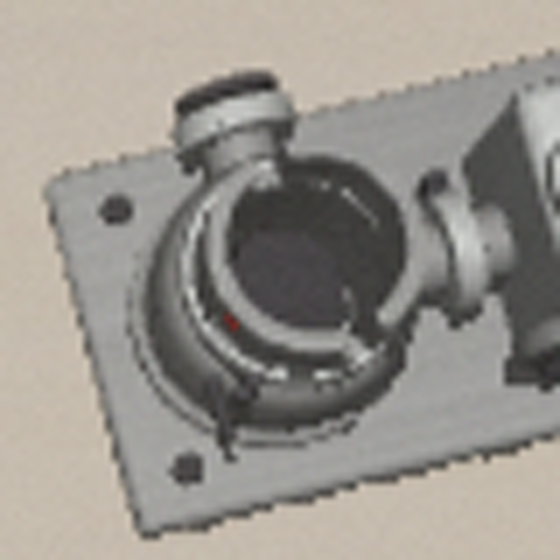

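View pics/c3.png

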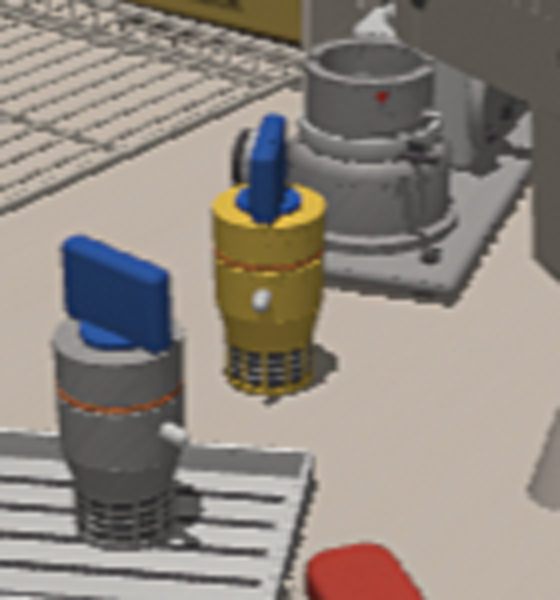

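```bash
python3 - <<'E'
from h import *
d=load('top0');d2=load('side0')
def cloud(d):
    v,u=np.mgrid[0:420,0:560]; f=210/np.tan(np.radians(d['vfov'])/2); z=d['range_z']
    P=np.stack([(u-d['cx'])/f*z,(v-d['cy'])/f*z,z],-1)@d['T'][:3,:3].T+d['T'][:3,3]; return P
for n,dd in (('top',d),('side',d2)):
    P=cloud(dd); c=dd['color'].astype(int); blue=(c[...,2]>c[...,0]+50)&(c[...,2]>c[...,1]+30)
    k=blue&(P[...,2]>.117)&(P[...,2]<.13)&(P[...,1]>.36)
    q=P[k]; m=q[:,:2].mean(0); w,V=np.linalg.eigh(np.cov(q[:,:2].T)); pr=(q[:,:2]-m)@V
    mid=m+V@((pr.max(0)+pr.min(0))/2); print(n,len(q),m,mid,np.median(q[:,2]),np.ptp(pr,0),np.degrees(np.arctan2(V[1,1],V[0,1])))
    # rim
    k=(P[...,2]>.094)&(P[...,2]<.106)&(abs(P[...,0]-.52)<.07)&(abs(P[...,1]-.14)<.07)
    q=P[k]; print(len(q), q.mean(0), np.median(q[:,2]))
    vis=c[...,::-1].copy().astype(np.uint8); vis[k]=(0,255,0)
    y=slice(125,185) if n=='top' else slice(150,220); x=slice(335,390) if n=='top' else slice(240,310)
    cv2.imwrite(f'pics/rim_{n}.png',cv2.resize(np.hstack([c[...,::-1].astype(np.uint8)[y,x],vis[y,x]]),None,fx=6,fy=6,interpolation=cv2.INTER_NEAREST))
    from scipy.optimize import least_squares
    # all annulus pts r 27..33
    A=np.c_[2*q[:,:2],np.ones(len(q))]; s=np.linalg.lstsq(A,(q[:,:2]**2).sum(1),rcond=None)[0]; print('circ',s[:2],np.sqrt(s[2]+s[:2]@s[:2]))
    r=np.hypot(*(q[:,:2]-s[:2]).T); a=np.degrees(np.arctan2(*(q[:,:2]-s[:2]).T[::-1])); print(np.histogram(a,36,(-180,180))[0])
E
```

```text
top 124 [0.47600857 0.40611079] [0.47581983 0.40641168] 0.12242492213480233 [0.01108663 0.0496646 ] 172.32456438167614
278 [0.54448754 0.12311209 0.09993885] 0.10008596555866278
circ [0.54462144 0.12355508] 0.030191155567169375
[10  8  0  2  8  7  7  8  7  9  9 10  9 12  8  9  9 10  9  7  0  3  8  6
  7  6  9  7  8 10  9 10  9  9  9 10]
side 145 [0.47313204 0.40723821] [0.47458531 0.40593845] 0.12044956010343583 [0.01024318 0.05140606] 173.18229591179966
242 [0.54266485 0.12524402 0.0976549 ] 0.0979198773042046
circ [0.54293873 0.12294986] 0.03012911361159551
[ 6  5  0  1  7  4  4  4  6  7 10  8  9  7  7 11  6  7  8  2  0  6  3  7
  7  9  8 11  8  9 11 11  6 10  9  8]
```

View pics/rim_top.png

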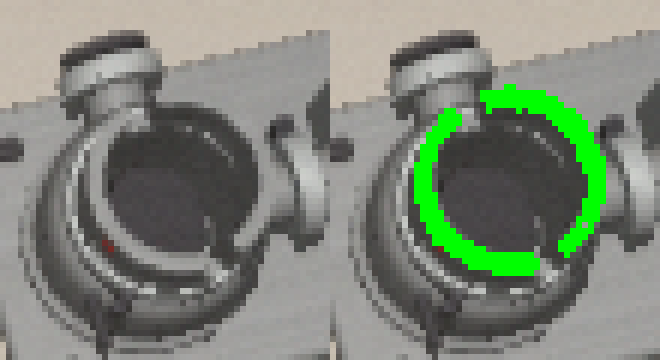

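View pics/rim_side.png

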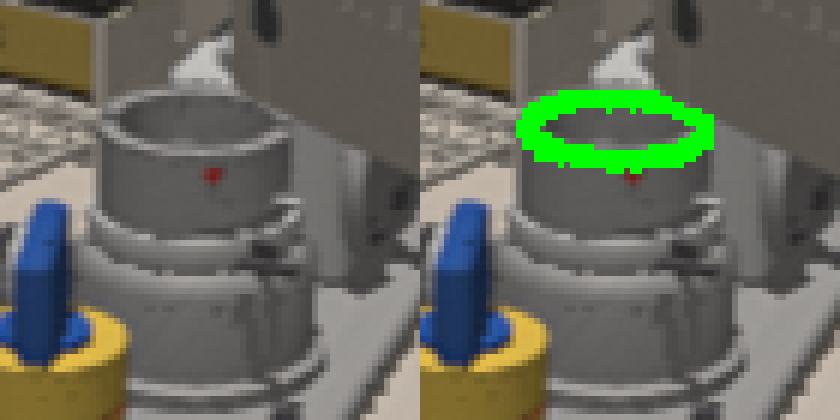

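```bash
python3 - <<'E'
from h import *
d=load('top0');d2=load('side0')
for d,c0 in ((d,(.5446,.1236)),(d2,(.5429,.1229))):
    v,u=np.mgrid[0:420,0:560]; f=210/np.tan(np.radians(d['vfov'])/2); z=d['range_z']
    P=np.stack([(u-d['cx'])/f*z,(v-d['cy'])/f*z,z],-1)@d['T'][:3,:3].T+d['T'][:3,3]
    q=P[z>0]; q=q[(q[:,2]>.04)&(q[:,2]<.3)]
    rel=q[:,:2]-c0; r=np.hypot(*rel.T); a=np.degrees(np.arctan2(rel[:,1],rel[:,0]))
    for lo in (.037,.06,.08,.1,.12,.14): 
        m=(r>lo)&(r<lo+.02); print(lo,[(int(b),round(float(q[m&(a>=b)&(a<b+30),2].max()),3)) for b in range(-180,180,30) if (m&(a>=b)&(a<b+30)).any()])
    m=(r>.026)&(r<.035)&(abs(q[:,2]-(.1 if d['vfov']>50 else .098))<.006)
    s=np.sort(a[m]); g=np.diff(s); i=np.argsort(-g)[:3]; print([(s[k].round(1),s[k+1].round(1)) for k in i])
E
```

```text
0.037 [(-180, 0.059), (-150, 0.058), (-120, 0.06), (-90, 0.06), (-60, 0.049), (-30, 0.051), (0, 0.061), (30, 0.06), (60, 0.058), (90, 0.059), (120, 0.07), (150, 0.073)]
0.06 [(-120, 0.089), (-90, 0.1), (-60, 0.089), (-30, 0.046), (0, 0.057), (30, 0.048)]
0.08 [(-120, 0.134), (-90, 0.132), (-60, 0.093)]
0.1 [(-120, 0.134), (-90, 0.13), (-60, 0.094), (90, 0.057)]
0.12 [(-120, 0.131), (-90, 0.126), (-60, 0.085), (90, 0.122)]
0.14 [(-180, 0.049), (-120, 0.079), (-90, 0.126), (-60, 0.08), (90, 0.123)]
[(np.float64(16.7), np.float64(38.2)), (np.float64(-161.1), np.float64(-140.8)), (np.float64(63.1), np.float64(68.0))]
0.037 [(-180, 0.057), (-150, 0.057), (-30, 0.099), (0, 0.056), (30, 0.057), (60, 0.057), (90, 0.069), (120, 0.067), (150, 0.071)]
0.06 [(-120, 0.075), (-90, 0.089), (-60, 0.092), (0, 0.057), (30, 0.048)]
0.08 [(-120, 0.072), (-90, 0.097), (-60, 0.091)]
0.1 [(-120, 0.057), (-90, 0.09), (-60, 0.089)]
0.12 [(-120, 0.047), (-90, 0.111), (90, 0.119)]
0.14 [(-180, 0.046), (90, 0.119)]
[(np.float64(10.9), np.float64(31.8)), (np.float64(-160.3), np.float64(-140.9)), (np.float64(37.8), np.float64(45.0))]
```

```bash
cat >> h.py <<'E'
from scipy.spatial.transform import Rotation as Ro
def plan(xyz,yawdeg,n,cl,start=None):
    """rows from measured (or given (pos,R)) pose to target, tool down"""
    if start is None:
        s=observe(); p=np.array(s['tool_pos']); R=Ro.from_euler('xyz',s['tool_rot'])
    else: p,R=start
    G=Ro.from_euler('xyz',[np.pi,0,np.radians(yawdeg)]); rv=(R.inv()*G).as_rotvec()/n
    dp=(np.array(xyz)-p)/n; rows=[]
    for i in range(n):
        rows.append([*R.inv().apply(dp).round(4).tolist(),*rv.round(4).tolist(),cl]); R=R*Ro.from_rotvec(rv)
    for i in range(0,n,5): print(rows[i:i+5])
E
python3 -c "
from h import *
plan((.4755,.4062,.2),172.4,10,0)"
```

```text
[[-0.0288, 0.003, 0.0026, -0.0001, -0.0, -0.0252, 0], [-0.0289, 0.0023, 0.0026, -0.0001, -0.0, -0.0252, 0], [-0.0289, 0.0016, 0.0026, -0.0001, -0.0, -0.0252, 0], [-0.029, 0.0008, 0.0026, -0.0001, -0.0, -0.0252, 0], [-0.029, 0.0001, 0.0026, -0.0001, -0.0, -0.0252, 0]]
[[-0.029, -0.0006, 0.0026, -0.0001, -0.0, -0.0252, 0], [-0.029, -0.0013, 0.0026, -0.0001, -0.0, -0.0252, 0], [-0.0289, -0.0021, 0.0026, -0.0001, -0.0, -0.0252, 0], [-0.0289, -0.0028, 0.0026, -0.0001, -0.0, -0.0252, 0], [-0.0288, -0.0035, 0.0026, -0.0001, -0.0, -0.0252, 0]]
```

>>> {"method": "send_rows", "body": {"series": [[-0.0288, 0.003, 0.0026, 0, 0, -0.0252, 0], [-0.0289, 0.0023, 0.0026, 0, 0, -0.0252, 0], [-0.0289, 0.0016, 0.0026, 0, 0, -0.0252, 0], [-0.029, 0.0008, 0.0026, 0, 0, -0.0252, 0], [-0.029, 0.0001, 0.0026, 0, 0, -0.0252, 0]], "newtons": 35}}

```text
time: 0.57
tool_pos: [0.3374, 0.4459, 0.2134]
tool_rot: [-3.141, -0.0, 2.884]
contact_force: [0.0, 0.1, -0.1]
opening: 0.0915
```

>>> {"method": "send_rows", "body": {"series": [[-0.029, -0.0006, 0.0026, 0, 0, -0.0252, 0], [-0.029, -0.0013, 0.0026, 0, 0, -0.0252, 0], [-0.0289, -0.0021, 0.0026, 0, 0, -0.0252, 0], [-0.0289, -0.0028, 0.0026, 0, 0, -0.0252, 0], [-0.0288, -0.0035, 0.0026, 0, 0, -0.0252, 0]]}}

```text
time: 0.98
tool_pos: [0.4769, 0.4058, 0.2002]
tool_rot: [-3.141, -0.001, 3.01]
contact_force: [-0.4, -0.5, -0.4]
opening: 0.0914
```

>>> {"method": "send_rows", "body": {"series": [[0, 0, 0, 0, 0, 0, 0], [0, 0, 0, 0, 0, 0, 0]]}}

```text
time: 1.15
tool_pos: [0.4766, 0.4055, 0.1996]
tool_rot: [-3.141, -0.001, 3.006]
contact_force: [-0.3, -0.3, 0.8]
opening: 0.0919
```

```bash
python3 - <<'E'
from h import *
d=shot('wrist','w1'); s=observe(); print(s['tool_pos'],np.degrees(s['tool_rot']),s['contact_force'],s['qpos'])
v,u=np.mgrid[0:420,0:560]; f=210/np.tan(np.radians(d['vfov'])/2); z=d['range_z']
P=np.stack([(u-d['cx'])/f*z,(v-d['cy'])/f*z,z],-1)@d['T'][:3,:3].T+d['T'][:3,3]
c=d['color'].astype(int); blue=(c[...,2]>c[...,0]+50)&(c[...,2]>c[...,1]+30)
k=blue&(P[...,2]>.115)&(P[...,2]<.13)&(P[...,1]>.36)
q=P[k]; m=q[:,:2].mean(0); w,V=np.linalg.eigh(np.cov(q[:,:2].T)); pr=(q[:,:2]-m)@V
print(len(q),m,m+V@((pr.max(0)+pr.min(0))/2),np.median(q[:,2]),np.ptp(pr,0),np.degrees(np.arctan2(V[1,1],V[0,1])))
plan((.4755,.4062,.0955),172.4,5,0)
E
```

```text
[0.47551426 0.40617977 0.20005458] [-1.79962805e+02 -8.15789121e-02  1.72311247e+02] [-1.60394362  1.00146072 -0.53382407] [ 5.84219708e-01  5.48587838e-01  1.26580871e+00  4.61886752e-04
  1.32869534e+00 -8.52494088e-01]
99 [0.45309736 0.40754772] [0.46321432 0.40923807] 0.1204499317401996 [0.00890955 0.02819924] -170.5299034110408
[[-0.0, 0.0, 0.0209, -0.0001, -0.0003, -0.0003, 0], [-0.0, 0.0, 0.0209, -0.0001, -0.0003, -0.0003, 0], [-0.0, 0.0, 0.0209, -0.0001, -0.0003, -0.0003, 0], [-0.0, 0.0, 0.0209, -0.0001, -0.0003, -0.0003, 0], [-0.0, 0.0, 0.0209, -0.0001, -0.0003, -0.0003, 0]]
```

View pics/w1.png

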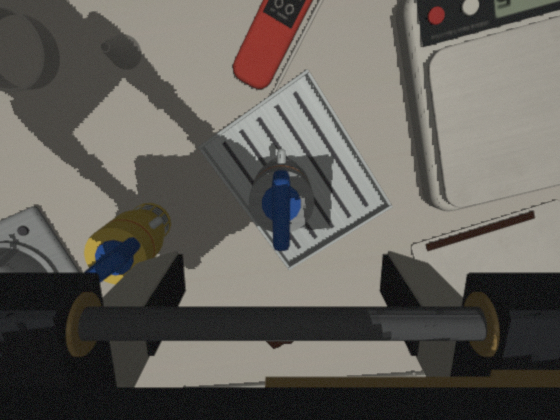

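The handle lies centred between the jaws: it is at column 281, rows 172–250, with the jaw midline at about 282. I'm descending now.

>>> {"method": "send_rows", "body": {"series": [[0, 0, 0.021, 0, 0, 0, 0], [0, 0, 0.021, 0, 0, 0, 0], [0, 0, 0.021, 0, 0, 0, 0], [0, 0, 0.021, 0, 0, 0, 0], [0, 0, 0.016, 0, 0, 0, 0]]}}

```text
time: 1.62
tool_pos: [0.4736, 0.407, 0.0994]
tool_rot: [-3.141, -0.002, 3.01]
contact_force: [-0.1, 0.2, 0.1]
opening: 0.0918
```

>>> {"method": "send_rows", "body": {"series": [[0, 0, 0.004, 0, 0, 0, 0], [0, 0, 0, 0, 0, 0, 0], [0, 0, 0, 0, 0, 0, 0]]}}

```text
time: 1.87
tool_pos: [0.4754, 0.4073, 0.0978]
tool_rot: [3.141, 0.001, 3.01]
contact_force: [-0.3, 1.1, 0.3]
opening: 0.0919
```

```bash
python3 - <<'E'
from h import *
d=shot('side','s2'); s=observe(); print(s['tool_pos'],s['contact_force'],s['torque'])
im=d['color'][:,:,::-1]
cv2.imwrite('pics/c4.png',cv2.resize(im[140:300,130:320],None,fx=4,fy=3.7,interpolation=cv2.INTER_CUBIC))
E
```

```text
[0.47588412 0.40730272 0.0982357 ] [-0.22392102  0.35454291  0.12339076] [ 0.00310984  0.03404736 -0.03958188]
```

View pics/c4.png

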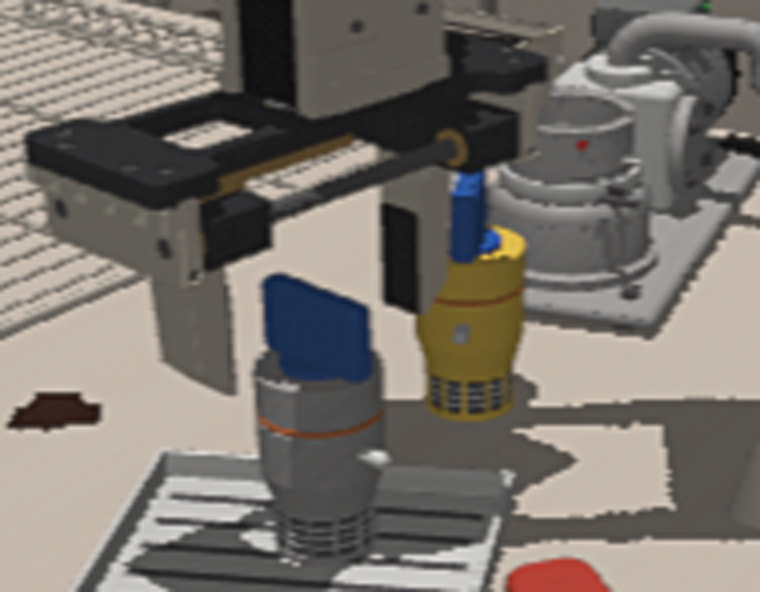

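The strainer is between the fingers and the yellow one stands clear. I'm closing.

>>> {"method": "send_rows", "body": {"series": [[0, 0, 0.0015, 0, 0, 0, 0.5], [0, 0, 0, 0, 0, 0, 0.7], [0, 0, 0, 0, 0, 0, 0.9], [0, 0, 0, 0, 0, 0, 1], [0, 0, 0, 0, 0, 0, 1]], "newtons": 35}}

```text
time: 2.33
tool_pos: [0.4759, 0.4065, 0.0955]
tool_rot: [3.141, 0.0, 3.009]
contact_force: [-0.9, 0.1, -0.4]
opening: 0.0632
```

>>> {"method": "send_rows", "body": {"series": [[0, 0, 0, 0, 0, 0, 1], [0, 0, 0, 0, 0, 0, 1], [0, 0, 0, 0, 0, 0, 1], [0, 0, 0, 0, 0, 0, 1], [0, 0, 0, 0, 0, 0, 1]]}}

```text
time: 2.75
tool_pos: [0.4757, 0.4065, 0.0952]
tool_rot: [3.142, -0.0, 3.009]
contact_force: [-0.2, -0.6, -0.4]
opening: 0.0299
```

>>> {"method": "send_rows", "body": {"series": [[0, 0, 0, 0, 0, 0, 1], [0, 0, 0, 0, 0, 0, 1], [0, 0, 0, 0, 0, 0, 1], [0, 0, 0, 0, 0, 0, 1], [0, 0, 0, 0, 0, 0, 1]]}}

```text
time: 3.17
tool_pos: [0.4756, 0.4064, 0.095]
tool_rot: [-3.141, -0.0, 3.009]
contact_force: [0.1, -0.4, -0.9]
opening: 0.0117
```

>>> {"method": "send_rows", "body": {"series": [[0, 0, 0, 0, 0, 0, 1], [0, 0, -0.004, 0, 0, 0, 1], [0, 0, -0.008, 0, 0, 0, 1], [0, 0, -0.008, 0, 0, 0, 1], [0, 0, 0, 0, 0, 0, 1]]}}

```text
time: 3.58
tool_pos: [0.4768, 0.4073, 0.1177]
tool_rot: [3.139, 0.003, 3.009]
contact_force: [-0.6, 0.1, -1.7]
opening: 0.0121
```

```bash
python3 - <<'E'
from h import *
s=observe(); print(s['tool_pos'],s['tool_rot'],s['contact_force'],s['torque'],s['opening'])
E
```

```text
[0.4767516  0.40725612 0.11774406] [3.13890029e+00 2.97452571e-03 3.00885132e+00] [-0.63340743  0.10418812 -1.74442608] [ 0.06066354 -0.02929541  0.02128296] 0.012142503911615811
```

>>> {"method": "send_rows", "body": {"series": [[0, 0, -0.025, 0, 0, 0, 1], [0, 0, -0.025, 0, 0, 0, 1], [0, 0, -0.025, 0, 0, 0, 1], [0, 0, -0.025, 0, 0, 0, 1], [0, 0, -0.018, 0, 0, 0, 1]]}}

```text
time: 4.0
tool_pos: [0.4762, 0.4068, 0.2362]
tool_rot: [3.139, 0.002, 3.009]
contact_force: [0.5, -0.0, -2.7]
opening: 0.012
```

```bash
python3 - <<'E'
from h import *
s=observe(); print(s['tool_pos'],s['tool_rot'],s['contact_force'],s['opening'])
plan((.5440,.1235,.235),208.2,15,1)
E
```

```text
[0.47615276 0.40681104 0.23619417] [3.13936763e+00 2.48219536e-03 3.00882910e+00] [ 0.52936311 -0.01916937 -2.71691309] 0.011971058878828456
[[-0.007, -0.0181, 0.0001, 0.0001, 0.0002, -0.0417, 1], [-0.0062, -0.0184, 0.0001, 0.0001, 0.0002, -0.0417, 1], [-0.0055, -0.0186, 0.0001, 0.0001, 0.0002, -0.0417, 1], [-0.0047, -0.0189, 0.0001, 0.0001, 0.0002, -0.0417, 1], [-0.0039, -0.019, 0.0001, 0.0001, 0.0002, -0.0417, 1]]
[[-0.0031, -0.0192, 0.0001, 0.0001, 0.0002, -0.0417, 1], [-0.0023, -0.0193, 0.0001, 0.0001, 0.0002, -0.0417, 1], [-0.0015, -0.0194, 0.0001, 0.0001, 0.0002, -0.0417, 1], [-0.0007, -0.0194, 0.0001, 0.0001, 0.0002, -0.0417, 1], [0.0001, -0.0194, 0.0001, 0.0001, 0.0002, -0.0417, 1]]
[[0.0009, -0.0194, 0.0001, 0.0001, 0.0002, -0.0417, 1], [0.0018, -0.0193, 0.0001, 0.0001, 0.0002, -0.0417, 1], [0.0026, -0.0193, 0.0001, 0.0001, 0.0002, -0.0417, 1], [0.0034, -0.0191, 0.0001, 0.0001, 0.0002, -0.0417, 1], [0.0042, -0.019, 0.0001, 0.0001, 0.0002, -0.0417, 1]]
```

>>> {"method": "send_rows", "body": {"series": [[-0.007, -0.0181, 0, 0, 0, -0.0417, 1], [-0.0062, -0.0184, 0, 0, 0, -0.0417, 1], [-0.0055, -0.0186, 0, 0, 0, -0.0417, 1], [-0.0047, -0.0189, 0, 0, 0, -0.0417, 1], [-0.0039, -0.019, 0, 0, 0, -0.0417, 1]]}}

```text
time: 4.42
tool_pos: [0.4985, 0.3112, 0.2337]
tool_rot: [3.141, 0.001, -3.064]
contact_force: [-0.2, 0.1, -1.5]
opening: 0.0117
```

>>> {"method": "send_rows", "body": {"series": [[-0.0031, -0.0192, 0, 0, 0, -0.0417, 1], [-0.0023, -0.0193, 0, 0, 0, -0.0417, 1], [-0.0015, -0.0194, 0, 0, 0, -0.0417, 1], [-0.0007, -0.0194, 0, 0, 0, -0.0417, 1], [0.0001, -0.0194, 0, 0, 0, -0.0417, 1]]}}

```text
time: 4.83
tool_pos: [0.5213, 0.2167, 0.2337]
tool_rot: [3.142, 0.001, -2.855]
contact_force: [-0.7, 0.7, -2.3]
opening: 0.0114
```

>>> {"method": "send_rows", "body": {"series": [[0.0009, -0.0194, 0, 0, 0, -0.0417, 1], [0.0018, -0.0193, 0, 0, 0, -0.0417, 1], [0.0026, -0.0193, 0, 0, 0, -0.0417, 1], [0.0034, -0.0191, 0, 0, 0, -0.0417, 1], [0.0042, -0.019, 0, 0, 0, -0.0417, 1]]}}

```text
time: 5.25
tool_pos: [0.5439, 0.1222, 0.2337]
tool_rot: [-3.141, 0.001, -2.647]
contact_force: [0.2, 0.1, -1.6]
opening: 0.0118
```

>>> {"method": "send_rows", "body": {"series": [[0, 0, 0, 0, 0, 0, 1], [0, 0, 0, 0, 0, 0, 1], [0, 0, 0, 0, 0, 0, 1]]}}

```text
time: 5.5
tool_pos: [0.5436, 0.1235, 0.2335]
tool_rot: [3.141, 0.0, -2.65]
contact_force: [0.3, 0.2, -2.3]
opening: 0.0117
```

```bash
python3 - <<'E'
from h import *
d=shot('side','s3'); w=shot('wrist','w3'); t=shot('top','t3')
for i in range(1): s=observe(); print(s['tool_pos'],np.degrees(s['tool_rot']),s['contact_force'],s['torque'])
im=d['color'][:,:,::-1]
cv2.imwrite('pics/c5.png',cv2.resize(im[60:260,200:400],None,fx=3,fy=3,interpolation=cv2.INTER_CUBIC))
E
```

```text
[0.54351249 0.12401184 0.2333481 ] [ 1.79991338e+02  1.50208514e-02 -1.51720483e+02] [ 1.07253987 -0.38365193 -3.48047166] [0.05423611 0.05864172 0.01403014]
```

View pics/c5.png

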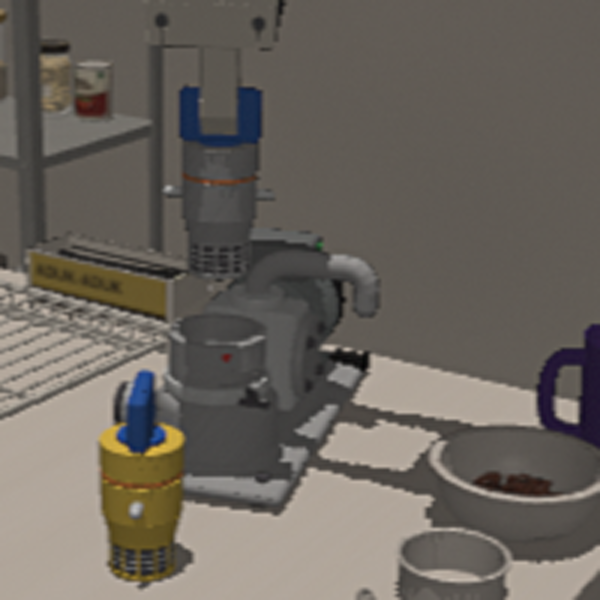

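View pics/w3.png

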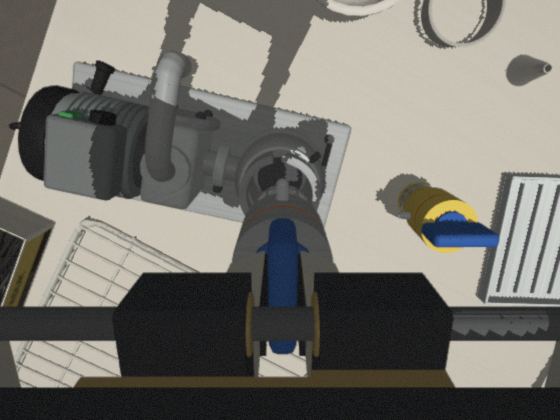

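```bash
python3 - <<'E'
from h import *
from scipy.optimize import least_squares
d=load('s3')
v,u=np.mgrid[0:420,0:560]; f=210/np.tan(np.radians(d['vfov'])/2); z=d['range_z']
P=np.stack([(u-d['cx'])/f*z,(v-d['cy'])/f*z,z],-1)@d['T'][:3,:3].T+d['T'][:3,3]
def fit(zl,zh,r,c0,tol):
    q=P[(z>0)&(P[...,2]>zl)&(P[...,2]<zh)]; q=q[np.hypot(*(q[:,:2]-c0).T)<r+tol]
    g=lambda c: np.hypot(*(q[:,:2]-c).T)-r
    s=least_squares(g,c0,loss='soft_l1',f_scale=.001); print(zl,zh,len(q),s.x.round(4),np.median(abs(s.fun)).round(5))
for a in (.185,.2,.215,): fit(a,a+.012,.0247,(.543,.123),.004)
fit(.15,.165,.0205,(.543,.123),.004)
fit(.075,.095,.033,(.543,.123),.004)
fit(.085,.095,.033,(.543,.123),.004)
fit(.08,.09,.033,(.543,.123),.004)
c=d['color'].astype(int); blue=(c[...,2]>c[...,0]+50)&(c[...,2]>c[...,1]+30)
q=P[blue&(P[...,2]>.2)&(P[...,2]<.3)]; 
for b in (.228,.232,.24,.25,.255): k=q[(q[:,2]>b)&(q[:,2]<b+.004)]; print(b,len(k),k[:,:2].min(0) if len(k) else '',k[:,:2].max(0) if len(k) else '')
print(q[:,2].max(),q[:,2].min())
# yaw from side-visible pins
from collections import Counter
E
```

```text
0.185 0.197 171 [0.5436 0.1224] 0.00083
0.2 0.21200000000000002 161 [0.5433 0.1223] 0.00092
0.215 0.227 197 [0.5436 0.1219] 0.00102
0.15 0.165 153 [0.5438 0.1218] 0.00089
0.075 0.095 394 [0.5433 0.1216] 0.00196
0.085 0.095 264 [0.5432 0.1221] 0.00264
0.08 0.09 218 [0.5435 0.1215] 0.00187
0.228 21 [0.52160933 0.11593013] [0.562555   0.13832498]
0.232 15 [0.51945097 0.11700291] [0.56199235 0.14010804]
0.24 13 [0.52042764 0.11558764] [0.56158743 0.13875963]
0.25 10 [0.52076983 0.1176975 ] [0.56045743 0.13976615]
0.255 21 [0.52137515 0.11653098] [0.56157757 0.14164228]
0.2592957092982834 0.22777233995276602
```

The side view puts the strainer axis within about 0.5 mm of the collar axis. I'm lowering it, slowly for the last part.

>>> {"method": "send_rows", "body": {"series": [[0, 0, 0.015, 0, 0, 0, 1], [0, 0, 0.015, 0, 0, 0, 1], [0, 0, 0.015, 0, 0, 0, 1], [0, 0, 0.015, 0, 0, 0, 1], [0, 0, 0.01, 0, 0, 0, 1]]}}

```text
time: 6.07
tool_pos: [0.543, 0.1239, 0.1618]
tool_rot: [3.141, -0.001, -2.648]
contact_force: [-0.7, 0.2, -2.3]
opening: 0.0119
```

>>> {"method": "send_rows", "body": {"series": [[0, 0, 0.003, 0, 0, 0, 1], [0, 0, 0.003, 0, 0, 0, 1], [0, 0, 0, 0, 0, 0, 1]]}}

```text
time: 6.32
tool_pos: [0.5439, 0.1234, 0.1573]
tool_rot: [-3.142, 0.0, -2.649]
contact_force: [0.4, -1.0, -2.8]
opening: 0.0121
```

>>> {"method": "send_rows", "body": {"series": [[0, 0, 0.003, 0, 0, 0, 1], [0, 0, 0.003, 0, 0, 0, 1], [0, 0, 0, 0, 0, 0, 1]]}}

```text
time: 6.57
tool_pos: [0.5437, 0.1232, 0.1511]
tool_rot: [3.142, 0.0, -2.649]
contact_force: [-1.0, 0.7, -2.9]
opening: 0.0118
```

```bash
python3 - <<'E'
from h import *
d=shot('side','s4'); 
s=observe(); print(s['tool_pos'],np.degrees(s['tool_rot']),s['contact_force'],s['torque'])
im=d['color'][:,:,::-1]
cv2.imwrite('pics/c6.png',cv2.resize(im[100:220,220:340],None,fx=5,fy=5,interpolation=cv2.INTER_CUBIC))
E
```

```text
[0.54368584 0.12314029 0.15121871] [ 1.79993386e+02 -1.58950156e-03 -1.51776537e+02] [ 0.68510867 -1.16832609 -1.63775205] [0.12286383 0.0198481  0.00177937]
```

View pics/c6.png

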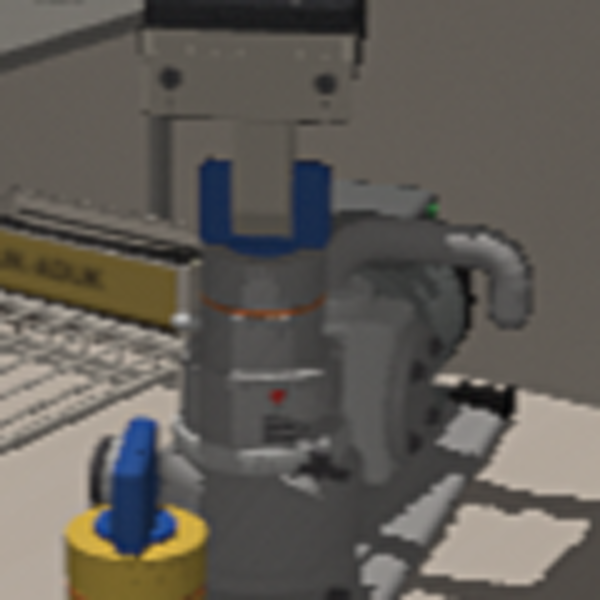

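The body has entered the bore without contact force. I'm continuing slowly and watching the force where the pins reach the rim (TCP z ≈ 0.143).

>>> {"method": "send_rows", "body": {"series": [[0, 0, 0.002, 0, 0, 0, 1], [0, 0, 0.002, 0, 0, 0, 1], [0, 0, 0.0015, 0, 0, 0, 1], [0, 0, 0, 0, 0, 0, 1]]}}

```text
time: 6.95
tool_pos: [0.5435, 0.1232, 0.1453]
tool_rot: [3.141, -0.001, -2.649]
contact_force: [-0.4, 0.6, -1.8]
opening: 0.0116
```

>>> {"method": "send_rows", "body": {"series": [[0, 0, 0.001, 0, 0, 0, 1], [0, 0, 0.001, 0, 0, 0, 1], [0, 0, 0, 0, 0, 0, 1]]}}

```text
time: 7.2
tool_pos: [0.5437, 0.1232, 0.1435]
tool_rot: [3.141, -0.0, -2.649]
contact_force: [-0.3, -0.2, -2.4]
opening: 0.0119
```

>>> {"method": "send_rows", "body": {"series": [[0, 0, 0.001, 0, 0, 0, 1], [0, 0, 0.001, 0, 0, 0, 1], [0, 0, 0, 0, 0, 0, 1]]}}

```text
time: 7.45
tool_pos: [0.5437, 0.1232, 0.1415]
tool_rot: [3.141, -0.0, -2.649]
contact_force: [-0.5, 0.0, -2.4]
opening: 0.0118
```

>>> {"method": "send_rows", "body": {"series": [[0, 0, 0.001, 0, 0, 0, 1], [0, 0, 0.001, 0, 0, 0, 1], [0, 0, 0, 0, 0, 0, 1]]}}

```text
time: 7.7
tool_pos: [0.5438, 0.1231, 0.1396]
tool_rot: [-3.141, 0.0, -2.649]
contact_force: [1.5, -1.4, -1.6]
opening: 0.0118
```

>>> {"method": "send_rows", "body": {"series": [[0, 0, 0.001, 0, 0, 0, 1], [0, 0, 0.001, 0, 0, 0, 1], [0, 0, 0, 0, 0, 0, 1]]}}

```text
time: 7.95
tool_pos: [0.5438, 0.1231, 0.1376]
tool_rot: [-3.141, 0.0, -2.649]
contact_force: [0.5, -1.7, -2.7]
opening: 0.0119
```

```bash
python3 - <<'E'
from h import *
s=observe(); print(s['tool_pos'],np.degrees(s['tool_rot']),s['contact_force'],s['torque'])
E
```

```text
[0.54382113 0.1230729  0.1375654 ] [-1.79993999e+02  6.90282172e-03 -1.51775062e+02] [ 0.54732838 -1.67145574 -2.7109632 ] [-0.16156428 -0.19233866 -0.05107219]
```

The TCP is 6 mm below the rim-contact height and carries only the strainer's weight, so the pins are in the slots. I'm continuing to the spring.

>>> {"method": "send_rows", "body": {"series": [[0, 0, 0.0015, 0, 0, 0, 1], [0, 0, 0.0015, 0, 0, 0, 1], [0, 0, 0.0015, 0, 0, 0, 1], [0, 0, 0, 0, 0, 0, 1]]}}

```text
time: 8.28
tool_pos: [0.5437, 0.1231, 0.1329]
tool_rot: [3.142, -0.0, -2.649]
contact_force: [1.1, -1.2, -3.7]
opening: 0.0115
```

>>> {"method": "send_rows", "body": {"series": [[0, 0, 0.0015, 0, 0, 0, 1], [0, 0, 0.0015, 0, 0, 0, 1], [0, 0, 0.0015, 0, 0, 0, 1], [0, 0, 0, 0, 0, 0, 1]]}}

```text
time: 8.62
tool_pos: [0.5438, 0.1231, 0.1285]
tool_rot: [3.142, 0.0, -2.649]
contact_force: [1.2, -1.6, -1.0]
opening: 0.0118
```

>>> {"method": "send_rows", "body": {"series": [[0, 0, 0.0015, 0, 0, 0, 1], [0, 0, 0.0015, 0, 0, 0, 1], [0, 0, 0.0015, 0, 0, 0, 1], [0, 0, 0, 0, 0, 0, 1]]}}

```text
time: 8.95
tool_pos: [0.5439, 0.1231, 0.1243]
tool_rot: [-3.141, 0.0, -2.649]
contact_force: [1.1, -2.5, 1.4]
opening: 0.0119
```

```bash
python3 - <<'E'
from h import *
s=observe(); print(s['tool_pos'],np.degrees(s['tool_rot']),s['contact_force'],s['torque'])
E
```

```text
[0.54387247 0.12314375 0.12428747] [-1.79990007e+02  2.42330435e-02 -1.51771143e+02] [ 1.05507628 -2.49979376  1.37967069] [-0.31805489 -0.06247992 -0.01608201]
```

The spring is felt, plus a small side load of about 2.7 N. I'll ease 0.5 mm across and press on.

>>> {"method": "send_rows", "body": {"series": [[0, -0.0005, 0.001, 0, 0, 0, 1], [0, 0, 0.0015, 0, 0, 0, 1], [0, 0, 0.0015, 0, 0, 0, 1], [0, 0, 0, 0, 0, 0, 1]]}}

```text
time: 9.28
tool_pos: [0.544, 0.123, 0.1203]
tool_rot: [3.141, 0.0, -2.649]
contact_force: [-0.7, -0.1, 4.3]
opening: 0.0116
```

>>> {"method": "send_rows", "body": {"series": [[0, 0, 0.001, 0, 0, 0, 1], [0, 0, 0.001, 0, 0, 0, 1], [0, 0, 0, 0, 0, 0, 1], [0, 0, 0, 0, 0, 0, 1]]}}

```text
time: 9.62
tool_pos: [0.5441, 0.123, 0.1187]
tool_rot: [3.141, 0.001, -2.649]
contact_force: [-2.0, -0.8, 6.8]
opening: 0.0115
```

>>> {"method": "send_rows", "body": {"series": [[0, 0, 0.001, 0, 0, 0, 1], [0, 0, 0, 0, 0, 0, 1], [0, 0, 0, 0, 0, 0, 1]]}}

```text
time: 9.87
tool_pos: [0.5441, 0.123, 0.1178]
tool_rot: [3.141, 0.001, -2.649]
contact_force: [-1.7, -0.3, 7.6]
opening: 0.0118
```

```bash
python3 - <<'E'
from h import *
s=observe(); print(s['tool_pos'],np.degrees(s['tool_rot']),s['contact_force'],s['torque'])
E
```

```text
[0.544085   0.12297443 0.11777488] [ 1.79994498e+02  4.63615999e-02 -1.51767674e+02] [-1.71268912 -0.25115559  7.58060638] [ 0.04028988  0.44682268 -0.00658566]
```

>>> {"method": "send_rows", "body": {"series": [[0, 0, 0.001, 0, 0, 0, 1], [0, 0, 0, 0, 0, 0, 1], [0, 0, 0, 0, 0, 0, 1]]}}

```text
time: 10.12
tool_pos: [0.5441, 0.123, 0.1169]
tool_rot: [3.141, 0.001, -2.649]
contact_force: [-2.2, -0.4, 8.4]
opening: 0.0118
```

>>> {"method": "send_rows", "body": {"series": [[0, 0, 0.001, 0, 0, 0, 1], [0, 0, 0, 0, 0, 0, 1], [0, 0, 0, 0, 0, 0, 1]]}}

```text
time: 10.37
tool_pos: [0.5441, 0.123, 0.116]
tool_rot: [3.142, 0.001, -2.649]
contact_force: [-1.1, -0.3, 8.1]
opening: 0.0114
```

>>> {"method": "send_rows", "body": {"series": [[0, 0, 0.0005, 0, 0, 0, 1], [0, 0, 0, 0, 0, 0, 1], [0, 0, 0, 0, 0, 0, 1]]}}

```text
time: 10.62
tool_pos: [0.5441, 0.123, 0.1156]
tool_rot: [3.142, 0.001, -2.649]
contact_force: [-2.4, -0.4, 10.5]
opening: 0.0118
```

```bash
python3 - <<'E'
from h import *
s=observe(); print(s['tool_pos'],np.degrees(s['tool_rot']),s['contact_force'],s['torque'])
E
```

```text
[0.54411733 0.12300945 0.11557195] [ 1.79998037e+02  5.94156219e-02 -1.51768790e+02] [-2.37441302 -0.41650581 10.47293273] [ 0.02289183  0.57082556 -0.00984411]
```

>>> {"method": "send_rows", "body": {"series": [[0, 0, 0.0004, 0, 0, 0, 1], [0, 0, 0, 0, 0, 0, 1], [0, 0, 0, 0, 0, 0, 1]]}}

```text
time: 10.87
tool_pos: [0.5441, 0.123, 0.1154]
tool_rot: [-3.142, 0.001, -2.649]
contact_force: [-2.5, -0.5, 11.0]
opening: 0.012
```

>>> {"method": "send_rows", "body": {"series": [[0, 0, 0, 0, 0, 0.03, 1], [0, 0, 0, 0, 0, 0.03, 1], [0, 0, 0, 0, 0, 0.03, 1], [0, 0, 0, 0, 0, 0, 1]]}}

```text
time: 11.2
tool_pos: [0.5445, 0.123, 0.1154]
tool_rot: [-3.141, 0.002, -2.74]
contact_force: [-2.2, 0.4, 9.5]
opening: 0.0118
```

```bash
python3 - <<'E'
from h import *
s=observe(); print(s['tool_pos'],np.degrees(s['tool_rot']),s['contact_force'],s['torque'])
E
```

```text
[0.54452791 0.12304858 0.11543729] [-1.79985192e+02  1.19413971e-01 -1.57004840e+02] [-2.15232037  0.44669017  9.48964195] [ 0.07130223  0.41680809 -0.01291855]
```

>>> {"method": "send_rows", "body": {"series": [[0, 0, 0, 0, 0, 0.03, 1], [0, 0, 0, 0, 0, 0.03, 1], [0, 0, 0, 0, 0, 0.03, 1], [0, 0, 0, 0, 0, 0, 1]]}}

```text
time: 11.53
tool_pos: [0.5448, 0.1231, 0.1155]
tool_rot: [-3.141, 0.003, -2.83]
contact_force: [-1.0, 1.4, 9.3]
opening: 0.0119
```

```bash
python3 - <<'E'
from h import *
s=observe(); print(s['tool_pos'],np.degrees(s['tool_rot']),s['contact_force'],s['torque'])
E
```

```text
[0.54475514 0.12308666 0.11545785] [-1.79990697e+02  1.48785948e-01 -1.62163086e+02] [-1.01403231  1.37346096  9.34017698] [ 0.01006864  0.24793849 -0.01324893]
```

>>> {"method": "send_rows", "body": {"series": [[0, 0, 0, 0, 0, 0.05, 1], [0, 0, 0, 0, 0, 0.05, 1], [0, 0, 0, 0, 0, 0.05, 1], [0, 0, 0, 0, 0, 0.05, 1], [0, 0, 0, 0, 0, 0.05, 1]]}}

```text
time: 11.95
tool_pos: [0.545, 0.123, 0.1156]
tool_rot: [3.141, 0.003, -3.081]
contact_force: [0.4, 0.8, 9.7]
opening: 0.0118
```

>>> {"method": "send_rows", "body": {"series": [[0, 0, 0, 0, 0, 0.05, 1], [0, 0, 0, 0, 0, 0.05, 1], [0, 0, 0, 0, 0, 0.05, 1], [0, 0, 0, 0, 0, 0.05, 1], [0, 0, 0, 0, 0, 0.05, 1]]}}

```text
time: 12.37
tool_pos: [0.5451, 0.123, 0.1156]
tool_rot: [3.14, 0.003, 2.952]
contact_force: [-0.4, 1.0, 9.4]
opening: 0.0117
```

```bash
python3 - <<'E'
from h import *
s=observe(); print(s['tool_pos'],np.degrees(s['tool_rot']),s['contact_force'],s['torque'])
E
```

```text
[0.54507123 0.12300482 0.1155702 ] [1.79933295e+02 1.78905676e-01 1.69138446e+02] [-0.43796097  1.01092797  9.40597657] [-0.07249743  0.07098437  0.09045772]
```

>>> {"method": "send_rows", "body": {"series": [[0, 0, 0, 0, 0, 0.05, 1], [0, 0, 0, 0, 0, 0.05, 1], [0, 0, 0, 0, 0, 0.05, 1], [0, 0, 0, 0, 0, 0.05, 1], [0, 0, 0, 0, 0, 0, 1]]}}

```text
time: 12.78
tool_pos: [0.5451, 0.123, 0.1156]
tool_rot: [3.14, 0.003, 2.752]
contact_force: [-1.1, 0.9, 8.8]
opening: 0.0113
```

>>> {"method": "send_rows", "body": {"series": [[0, 0, 0, 0, 0, 0.05, 1], [0, 0, 0, 0, 0, 0.05, 1], [0, 0, 0, 0, 0, 0.05, 1], [0, 0, 0, 0, 0, 0.05, 1], [0, 0, 0, 0, 0, 0, 1]]}}

```text
time: 13.2
tool_pos: [0.5451, 0.123, 0.1156]
tool_rot: [3.139, 0.002, 2.552]
contact_force: [0.5, 0.0, 9.9]
opening: 0.0117
```

```bash
python3 - <<'E'
from h import *
s=observe(); print(s['tool_pos'],np.degrees(s['tool_rot']),s['contact_force'],s['torque'])
E
```

```text
[0.54512528 0.12302397 0.11557142] [1.79862865e+02 1.42428402e-01 1.46208672e+02] [0.45038786 0.02553614 9.85945501] [-0.08805554  0.00435108 -0.03073933]
```

Turned 62° so far with nearly no twist. Now I'll feel for the stop in small steps.

>>> {"method": "send_rows", "body": {"series": [[0, 0, 0, 0, 0, 0.04, 1], [0, 0, 0, 0, 0, 0.04, 1], [0, 0, 0, 0, 0, 0.04, 1], [0, 0, 0, 0, 0, 0, 1]]}}

```text
time: 13.53
tool_pos: [0.5452, 0.123, 0.1156]
tool_rot: [3.139, 0.002, 2.432]
contact_force: [0.8, -0.3, 8.9]
opening: 0.012
```

>>> {"method": "send_rows", "body": {"series": [[0, 0, 0, 0, 0, 0.03, 1], [0, 0, 0, 0, 0, 0.03, 1], [0, 0, 0, 0, 0, 0, 1]]}}

```text
time: 13.78
tool_pos: [0.5452, 0.123, 0.1156]
tool_rot: [3.139, 0.002, 2.373]
contact_force: [-0.9, 0.0, 9.3]
opening: 0.0118
```

```bash
python3 - <<'E'
from h import *
s=observe(); print(s['tool_pos'],np.degrees(s['tool_rot']),s['contact_force'],s['torque'])
E
```

```text
[0.54515269 0.12303741 0.11561134] [1.79835490e+02 1.18969074e-01 1.35956604e+02] [-8.91588570e-01  8.80712076e-03  9.27372375e+00] [-0.098172    0.00964391  0.0354577 ]
```

>>> {"method": "send_rows", "body": {"series": [[0, 0, 0, 0, 0, 0.02, 1], [0, 0, 0, 0, 0, 0.02, 1], [0, 0, 0, 0, 0, 0, 1]]}}

```text
time: 14.03
tool_pos: [0.5451, 0.123, 0.1156]
tool_rot: [3.139, 0.002, 2.333]
contact_force: [-0.6, -1.0, 9.6]
opening: 0.012
```

```bash
python3 - <<'E'
from h import *
s=observe(); print(s['tool_pos'],np.degrees(s['tool_rot']),s['contact_force'],s['torque'])
E
```

```text
[0.54514292 0.12303925 0.11557702] [1.79834039e+02 1.10795656e-01 1.33698025e+02] [-0.57877863 -0.95171067  9.59524463] [-0.05675561  0.06774604  0.04675902]
```

>>> {"method": "send_rows", "body": {"series": [[0, 0, 0, 0, 0, 0.02, 1], [0, 0, 0, 0, 0, 0.02, 1], [0, 0, 0, 0, 0, 0, 1]]}}

```text
time: 14.28
tool_pos: [0.5447, 0.1228, 0.1155]
tool_rot: [3.14, 0.002, 2.294]
contact_force: [-1.5, -1.4, 9.8]
opening: 0.0116
```

```bash
python3 - <<'E'
from h import *
s=observe(); print(s['tool_pos'],np.degrees(s['tool_rot']),s['contact_force'],s['torque'])
E
```

```text
[0.54473992 0.12278493 0.11552504] [1.79888512e+02 9.13547606e-02 1.31421457e+02] [-1.53871148 -1.4168664   9.75162614] [-0.25972685  0.2074671   0.11749361]
```

>>> {"method": "send_rows", "body": {"series": [[0, 0, 0, 0, 0, 0.02, 1], [0, 0, 0, 0, 0, 0, 1], [0, 0, 0, 0, 0, 0, 1]]}}

```text
time: 14.53
tool_pos: [0.5444, 0.1226, 0.1155]
tool_rot: [3.14, 0.001, 2.275]
contact_force: [-1.8, -2.9, 10.1]
opening: 0.0114
```

```bash
python3 - <<'E'
from h import *
s=observe(); print(s['tool_pos'],np.degrees(s['tool_rot']),s['contact_force'],s['torque'])
E
```

```text
[0.5444464  0.12261365 0.1154837 ] [1.79928945e+02 7.80824707e-02 1.30337761e+02] [-1.76862622 -2.89284884 10.14817575] [-0.38313107  0.32333749  0.1998605 ]
```

>>> {"method": "send_rows", "body": {"series": [[0, 0, 0, 0, 0, 0.02, 1], [0, 0, 0, 0, 0, 0, 1], [0, 0, 0, 0, 0, 0, 1]]}}

```text
time: 14.78
tool_pos: [0.5443, 0.1224, 0.1155]
tool_rot: [3.141, 0.001, 2.255]
contact_force: [-2.8, -3.6, 10.4]
opening: 0.0117
```

```bash
python3 - <<'E'
from h import *
s=observe(); print(s['tool_pos'],np.degrees(s['tool_rot']),s['contact_force'],s['torque'])
E
```

```text
[0.54428943 0.12243194 0.11551122] [1.79956876e+02 8.31440745e-02 1.29216973e+02] [-2.7669777  -3.62395557 10.39348241] [-0.50720598  0.43503383  0.39129556]
```

That is the stop: at about 79°, twist rises to 0.39 N m. I'll relax it slightly and let it rise into the catch.

>>> {"method": "send_rows", "body": {"series": [[0, 0, -0.0005, 0, 0, -0.01, 1], [0, 0, -0.001, 0, 0, 0, 1], [0, 0, -0.001, 0, 0, 0, 1], [0, 0, 0, 0, 0, 0, 1]]}}

```text
time: 15.12
tool_pos: [0.5442, 0.1226, 0.1172]
tool_rot: [3.141, 0.001, 2.265]
contact_force: [-1.6, -2.9, 7.6]
opening: 0.0117
```

```bash
python3 - <<'E'
from h import *
s=observe(); print(s['tool_pos'],np.degrees(s['tool_rot']),s['contact_force'],s['torque'])
E
```

```text
[0.54416355 0.12255699 0.11723002] [1.79982389e+02 3.82415368e-02 1.29747461e+02] [-1.56491563 -2.92950888  7.61090944] [-0.50630293  0.22106892  0.18959742]
```

>>> {"method": "send_rows", "body": {"series": [[0, 0, -0.001, 0, 0, 0, 1], [0, 0, -0.0007, 0, 0, 0, 1], [0, 0, 0, 0, 0, 0, 1]]}}

```text
time: 15.37
tool_pos: [0.5441, 0.1226, 0.1186]
tool_rot: [3.141, 0.0, 2.264]
contact_force: [-1.0, -2.9, 4.6]
opening: 0.0116
```

```bash
python3 - <<'E'
from h import *
s=observe(); print(s['tool_pos'],np.degrees(s['tool_rot']),s['contact_force'],s['torque'])
E
```

```text
[0.54410699 0.12259954 0.11863134] [1.79993975e+02 1.97646798e-02 1.29741908e+02] [-1.00499381 -2.93952102  4.61886634] [-0.50117704 -0.0038288   0.16186845]
```

>>> {"method": "send_rows", "body": {"series": [[0, 0, -0.0008, 0, 0, 0, 1], [0, 0, 0, 0, 0, 0, 1], [0, 0, 0, 0, 0, 0, 1]]}}

```text
time: 15.62
tool_pos: [0.5441, 0.1226, 0.1195]
tool_rot: [3.141, 0.0, 2.264]
contact_force: [-0.7, -3.5, 3.5]
opening: 0.0118
```

```bash
python3 - <<'E'
from h import *
s=observe(); print(s['tool_pos'],np.degrees(s['tool_rot']),s['contact_force'],s['torque'])
E
```

```text
[0.54410792 0.1226359  0.11946837] [1.79988059e+02 1.61685568e-02 1.29736021e+02] [-0.68939715 -3.51962061  3.50283678] [-0.59945815 -0.07806954  0.16124736]
```

>>> {"method": "send_rows", "body": {"series": [[0, 0, -0.0008, 0, 0, 0, 1], [0, 0, 0, 0, 0, 0, 1], [0, 0, 0, 0, 0, 0, 1]]}}

```text
time: 15.87
tool_pos: [0.5441, 0.1227, 0.1202]
tool_rot: [3.141, 0.0, 2.264]
contact_force: [-0.4, -3.4, 3.6]
opening: 0.0119
```

```bash
python3 - <<'E'
from h import *
s=observe(); print(s['tool_pos'],np.degrees(s['tool_rot']),s['contact_force'],s['torque'])
E
```

```text
[0.54406476 0.12265932 0.12022524] [1.79991663e+02 9.66811689e-03 1.29734431e+02] [-0.35612164 -3.42646904  3.57731977] [-0.6583199  -0.14665445  0.20657375]
```

>>> {"method": "send_rows", "body": {"series": [[-0.0003, -0.0003, -0.0005, 0, 0, 0, 1], [0, 0, 0, 0, 0, 0, 1], [0, 0, 0, 0, 0, 0, 1]]}}

```text
time: 16.12
tool_pos: [0.544, 0.1225, 0.1206]
tool_rot: [3.141, -0.0, 2.264]
contact_force: [0.4, -1.3, 1.7]
opening: 0.0119
```

```bash
python3 - <<'E'
from h import *
s=observe(); print(s['tool_pos'],np.degrees(s['tool_rot']),s['contact_force'],s['torque'])
E
```

```text
[0.54404003 0.12247253 0.12057799] [ 1.79975755e+02 -8.42281463e-03  1.29734006e+02] [ 0.4282063  -1.25845681  1.69308581] [-0.31986586 -0.29248469  0.18094505]
```

>>> {"method": "send_rows", "body": {"series": [[0, 0, -0.0005, 0, 0, 0, 1], [0, 0, 0, 0, 0, 0, 1], [0, 0, 0, 0, 0, 0, 1]]}}

```text
time: 16.37
tool_pos: [0.544, 0.1225, 0.1207]
tool_rot: [3.142, -0.0, 2.264]
contact_force: [2.6, -0.9, -2.8]
opening: 0.0119
```

```bash
python3 - <<'E'
from h import *
s=observe(); print(s['tool_pos'],np.degrees(s['tool_rot']),s['contact_force'],s['torque'])
E
```

```text
[0.54396162 0.12245318 0.12070638] [ 1.79996373e+02 -2.04623140e-02  1.29733256e+02] [ 2.62867783 -0.87085424 -2.84810218] [-0.17910096 -0.67606744  0.17014152]
```

The upward motion stopped solidly 5.2 mm above the floor height (expected 5.0), so the pins are in the catch. I'll relieve the residual load and release.

>>> {"method": "send_rows", "body": {"series": [[0, 0, 0.0003, 0, 0, -0.008, 1], [0, 0, 0, 0, 0, 0, 1], [0, 0, 0, 0, 0, 0, 1]]}}

```text
time: 16.62
tool_pos: [0.5439, 0.1224, 0.1207]
tool_rot: [3.141, -0.0, 2.272]
contact_force: [2.9, -0.2, -2.1]
opening: 0.0114
```

```bash
python3 - <<'E'
from h import *
s=observe(); print(s['tool_pos'],np.degrees(s['tool_rot']),s['contact_force'],s['torque'])
d=shot('side','s5');im=d['color'][:,:,::-1]
cv2.imwrite('pics/c7.png',cv2.resize(im[100:220,220:340],None,fx=5,fy=5,interpolation=cv2.INTER_CUBIC))
E
```

```text
[0.54394729 0.12240194 0.12071085] [ 1.79990527e+02 -1.38589125e-02  1.30183076e+02] [ 2.90509198 -0.22284363 -2.13517494] [-0.13402252 -0.5980163   0.03287708]
```

View pics/c7.png

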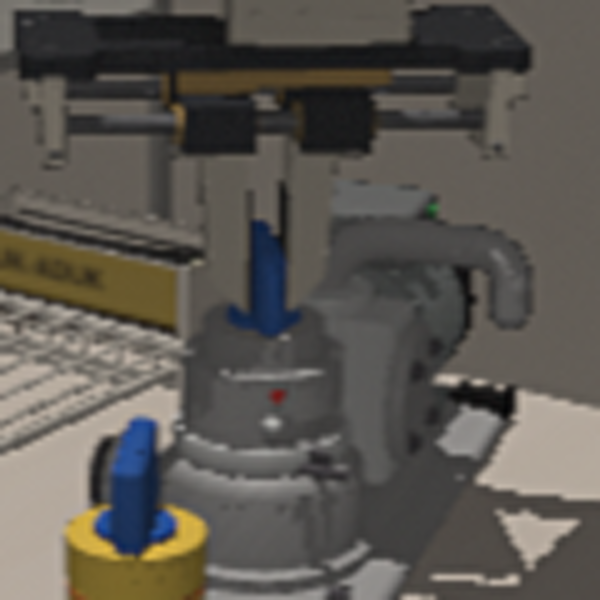

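The strainer is seated, and the pin shows at (272,422) right below the red lock mark at (278,397). I'm opening the gripper.

>>> {"method": "send_rows", "body": {"series": [[0, 0, 0, 0, 0, 0, 0.8], [0, 0, 0, 0, 0, 0, 0.7], [0, 0, 0, 0, 0, 0, 0.6], [0, 0, 0, 0, 0, 0, 0.5], [0, 0, 0, 0, 0, 0, 0.5]]}}

```text
time: 17.08
tool_pos: [0.5438, 0.1224, 0.1209]
tool_rot: [-3.142, -0.0, 2.272]
contact_force: [-0.1, 0.3, 0.5]
opening: 0.0402
```

>>> {"method": "send_rows", "body": {"series": [[0, 0, 0, 0, 0, 0, 0.5], [0, 0, 0, 0, 0, 0, 0.5], [0, 0, -0.01, 0, 0, 0, 0.5], [0, 0, -0.02, 0, 0, 0, 0.5], [0, 0, -0.03, 0, 0, 0, 0.5]]}}

```text
time: 17.5
tool_pos: [0.5425, 0.1222, 0.1799]
tool_rot: [-3.138, -0.003, 2.272]
contact_force: [1.0, 0.5, 0.4]
opening: 0.0457
```

>>> {"method": "send_rows", "body": {"series": [[0, 0, -0.03, 0, 0, 0, 0.5], [0, 0, -0.03, 0, 0, 0, 0.5], [0.02, 0, -0.02, 0, 0, 0, 0.5], [0, 0, 0, 0, 0, 0, 0.5], [0, 0, 0, 0, 0, 0, 0.5]]}}

```text
time: 17.92
tool_pos: [0.5312, 0.138, 0.2626]
tool_rot: [3.139, 0.002, 2.273]
contact_force: [0.6, 0.1, -1.3]
opening: 0.0455
```

```bash
python3 - <<'E'
from h import *
s=observe(); print(s['tool_pos'],s['contact_force'],s['opening'])
d=shot('side','s6');im=d['color'][:,:,::-1]
t=shot('top','t6')
cv2.imwrite('pics/c8.png',cv2.resize(im[120:260,210:350],None,fx=4,fy=4,interpolation=cv2.INTER_CUBIC))
v,u=np.mgrid[0:420,0:560]; f=210/np.tan(np.radians(d['vfov'])/2); z=d['range_z']
P=np.stack([(u-d['cx'])/f*z,(v-d['cy'])/f*z,z],-1)@d['T'][:3,:3].T+d['T'][:3,3]
c=d['color'].astype(int); blue=(c[...,2]>c[...,0]+50)&(c[...,2]>c[...,1]+30)
q=P[blue&(P[...,1]<.2)&(P[...,2]>.1)&(P[...,2]<.16)]; top=q[q[:,2]>q[:,2].max()-.004]
print(len(q),q[:,2].max(),np.median(top,0),top.min(0),top.max(0))
E
```

```text
[0.53118043 0.13802945 0.26257502] [ 0.60515131  0.07649332 -1.27396691] 0.04552394710066204
72 0.14765943631528972 [0.52756027 0.14187602 0.14538327] [0.52577882 0.13499452 0.14406852] [0.53224612 0.14417622 0.14765944]
```

View pics/c8.png

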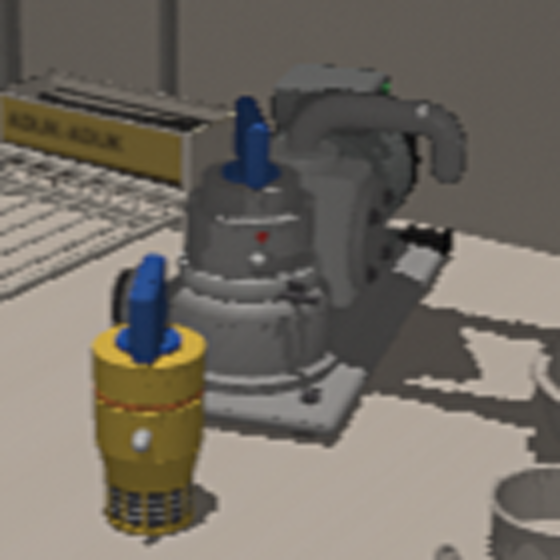

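View pics/t6.png

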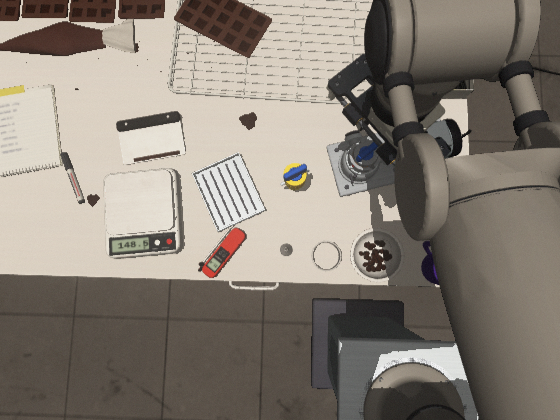

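```bash
python3 -c "
from h import *
print(workorder.hand_in())"
```

```text
the job is handed in; nothing more can be done
None
```

The blue-handled strainer is back in the pump's pot and locked. I handed the job in at about 18 s, with the gripper open and clear of everything.

- **Slots:** I measured the slot line at about 28° from the robot's x axis in the top picture. The pins went down both slots at the first try, with no rim contact felt.
- **Locking:** I pressed it down to about the slot floor, with the spring at roughly 12 N. I turned it clockwise until it met the stop at about 79°, which is the 75° travel plus slot play. The twist peaked at about 0.4 N m. I then let it rise until it stopped solidly in its catch, 5.2 mm above the floor height (5.0 expected).
- **Checks:**
  - After release, the side picture showed a pin directly under the red mark on the collar.
  - The top of the handle read about 0.1475 m after correcting for that camera reading 2 mm low, where 0.1475 m was expected.
  - In the last top picture the yellow strainer, thermometer, ring cutter and nozzle looked unmoved.
- **Disagreements:** The side camera's view of the slots gave 25.4°, but they were partly hidden in it, so I used the top view. During the turn and the rise there was a side load of up to about 4.6 N, which I eased by small shifts. No check failed.

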